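# Bridge two risers with a chopping board up to a re-notched stop

### The arm

A 6-joint arm with a two-finger parallel gripper is mounted at the origin on a cart in front of the work surface, level with it; the furniture and walls round the work are solid. World frame = base frame: x ahead of the robot, y to its left, z up, the work surface at z = 0. Lengths are in m, angles in rad, forces in N, time in s.
With the tool pointing down it reaches from about 0.275 to 1 m from the base axis. Payload 8.4 kg.
Tool frame: the origin (TCP) lies at the very end of the fingers, on their centre line; the grasp point (between the pads) lies 19 mm behind it (arm.hold_point_z is the distance from the TCP to the grasp point, in m); z points along the fingers, y is the line along which they close (so a half turn about z gives the same grasp; the last joint's range is limited). The gripper opens to 85 mm and grips with 20 to 120 N. Pads are 22 mm wide; open, the fingers measure 114 mm over their backs; the gripper's body (76 mm by 85 mm) begins 54 mm behind the grasp point. The pads swing forward as they close: fully open they stand 13 mm farther back than shut.
Start: joints at [-1.131, 0.353, 1.633, -0, 1.155, -0.002], TCP at [0.267, -0.565, 0.231] pointing down, gripper open.
Joint ranges: [-2.63, 2.63], [-0.92, 2.1], [0.06, 2.66], [-1.3, 4.44], [0, 2.69], [-3.02, 3.02]. Speed limits (rad/s): [2.22, 2.22, 2.79, 3.14, 3.14, 3.14].

### API

Orientations are given as a rotation vector (axis times angle).
In Python, from plant import arm, cams, job gives the robot as it stands.
- The arm moves only by the tool carry_out, never from a script. Its argument "series" is a list of rows, each an object of numbers: "tx", "ty", "tz": the shift along the tool's x, y, z in m; "twist": the turn about the tool's z in degrees. In form: [{"tx": .., "ty": .., "tz": .., "twist": ..}, ...]. A call has 1 to 12 rows; each row is the pose to reach, as a shift and turn from the pose commanded when the call began, along the tool's axes at that moment; what a row does not reach only later rows make up. A row lasts 1/10 s, in which the tool goes at most 50 mm and 8.59 degrees, less where a joint would pass 70% of its speed; a pose out of reach is approached as far as the arm can. A call with a gripper value outside its range is refused whole. "fingers" is the opening, from -1 (shut) to 1 (fully open), set as the call begins (left out, the last holds). The fingers move at their own pace and stop on an object; "grip_force" is the grip in N (left out, the last holds). Time passes only in rows, so rows that repeat a pose let the fingers close. It gives the time, the measured TCP pose, the force, the opening and the grip force at its end, in the units of the state.
- arm.get_state(): the state, without advancing time (a new reading comes with each control period).
- cams.get_image(name): name is "scene" or "top" or "wrist"; returns a dict with "pixels" (420x560x3 uint8, red, green, blue), "depth" (420x560 float32, m along the optical axis (not along the pixel's ray), 0 where there is no reading), "intrinsics" (3x3 intrinsics, pixels), "origin" and "rotation" of the camera in the world; the wrist camera has in their place "tool_from_camera" (4x4, takes a point from camera to tool coordinates, whose origin is the TCP and whose axes are the flange's). Camera axes: x right, y up, looking along -z (the intrinsics and any distortion apply to the point x, -y, -z); pixel columns grow to the right and rows downward; lengths in m; the calibration is good to about 2 mm. The wrist camera is an equidistant fisheye: a pixel r from the principal point sees the ray r / f radians off the axis. A picture is of the moment at which its call begins: read the wrist's pose just before it.
- job.hand_in(): hands the job in; it is judged then, once.
The state is a dict: "t": time; "joint_pos": joint angles; "qd": joint speeds; "tau": joint torques, N m; "ee_pos": TCP position; "orientation": TCP orientation; "ft_force": force on the tool from outside, world axes, zero at the start; "ft_torque": the same for the moment, N m; "opening": finger opening in m; "finger_force": force on a finger pad.
Only numpy, scipy, OpenCV 4.12 (cv2) and the standard library are available. Lean on these libraries where they do the work, as an engineer would, in place of code of your own. Each camera call takes 0.05 s, during which the arm holds its last target. There are 200 camera calls.

### The job

Make a raised work surface by bridging the two wooden risers with the chopping board. First take the tall tin off the riser and stand it upright on the worktop, clear of the risers; then lift the wooden stop block out of its middle notch and drop it fully home in the notch of the same riser that is farthest from the other riser; then slide the board across, without lifting it, until its end is up against the stop and it lies flat and square on both risers, about centred on their width. Leave the other things where they are.

Things in the scene. Friction and masses are not known exactly. Their poses are not given: they have to be found in the camera images.
- riser_a: Fixed low wooden bench that carries the chopping board at the start. Origin at the centre of its foot, on the worktop; flat top 150 (its x) by 160 mm (its y), 60 mm high, with three unused slots. The risers stand parallel in a row along their y axes, centres 250 to 280 mm apart, an open gap between; riser_b may be on the +y or the -y side of riser_a.
- riser_b: Second fixed riser, same size as riser_a (150 along x, 160 along y, top at 60 mm, origin at the centre of its foot). It carries the stop block and the tall tin. Its top has three slots (notches) for the stop, each 66 mm long along x and 16 mm wide along y, through the 18 mm thick top, centred at x = 0 and y = -48, 0 and +48 mm.
- stop: Loose wooden block, 90 (its x) by 24 (its y) by 40 mm high, 0.12 kg, with a tapered tongue below, 58 by 10 mm, 15 mm deep, that drops into a riser slot. Origin at the centre of the block's underside, where the tongue begins: 60 mm above the worktop when fully home. It starts in the middle slot of riser_b, its x along the riser's x, and must be lifted over 15 mm to leave it.
- board: Wooden chopping board, 200 (its x) by 300 (its y) by 22 mm thick, about 0.84 kg. Origin at the centre of its underside. It starts lying on riser_a, underside 60 mm above the worktop, long axis roughly along the row, overhanging at both ends. Sliding it takes some 3 to 10 N; one fingertip lets it turn, two fingertips spread across its end keep it square.
- tin: Tall food tin, upright cylinder 57 mm diameter, 72 mm high, about 0.18 kg. Origin at the centre of its base. It starts on riser_b over one of the two outer slots, about 7 mm from the stop, on either side of it. Worktop to stand it on: beyond riser_b's end of the row, from its front edge at world x = 0.365; a sink with a 5 mm raised rim lies at x > 0.526 for y from -0.23 to 0.27.
- cup: Bystander, leave alone: espresso cup in the gap between the risers, body 62 mm wide, 87 mm with its handle, 51 mm high. Origin at the centre of its underside's extent.
- flat_tin: Bystander, leave alone: flat food tin, 87 mm diameter, 40 mm high, on the worktop beyond one end of the row. Origin at the centre of its base.
- matchbox: Bystander, leave alone: matchbox, 36 by 56 by 15 mm, on the worktop beyond the other end of the row. Origin at the centre of its base.
- sugar: Bystander, leave alone: jar with black lid, 75 mm diameter, 84 mm high, on the worktop behind. Origin at the centre of its base.
- shaker: Bystander, leave alone: salt shaker, 44 mm diameter, 90 mm high, on the worktop at the front left. Origin at the centre of its base.
Not all that is in view belongs to the job. Several things have the shape of the stop; the one meant has the colours described above.

How it is judged:
On the way, in this order (a step that is already met when the one before it is completed fails the run):
1. the tall tin stands upright on the worktop, clear of the risers (height (world z) of tin between -0.006 and 0.008 m and angle between tin's own z axis and vertical below 0.1 rad and horizontal distance between tin and riser_a above 0.115 m and horizontal distance between tin and riser_b above 0.115 m and contact force between the fingers and tin below 0.1 N), for 0.2 s.
2. the stop is fully home in the notch of riser_b farthest from riser_a, and let go (z of stop in the frame of riser_b between 0.056 and 0.0645 m and horizontal distance between stop and riser_a above 0.289 m and x of stop in the frame of riser_b between -0.012 and 0.012 m and angle between stop's own z axis and vertical below 0.12 rad and (y of stop in the frame of riser_b between 0.041 and 0.055 m or y of stop in the frame of riser_b between -0.055 and -0.041 m) and contact force between the fingers and stop below 0.1 N), for 0.2 s.
3. the board lies flat across both risers with its end against the stop (z of board in the frame of riser_b between 0.056 and 0.065 m and angle between board's own z axis and vertical below 0.04 rad and y of stop in the frame of board between -0.17 and 0.17 m and angle between the y axis of board and the y axis of riser_b, either way round below 0.12 rad and x of board in the frame of riser_b between -0.045 and 0.045 m and contact force between board and riser_a above 0.3 N and contact force between board and riser_b above 0.3 N), for 0.2 s.
At the end, for the whole second after the job is handed in: Board flat on both risers, end within 8 mm of the stop, square within 7 deg, centred within 45 mm of the risers' width; stop fully home in riser_b's notch farthest from riser_a; tall tin upright on the worktop, centre over 115 mm from both riser centres; all at rest (all of step 3 and height (world z) of tin between -0.006 and 0.008 m and angle between tin's own z axis and vertical below 0.1 rad and horizontal distance between tin and riser_a above 0.115 m and horizontal distance between tin and riser_b above 0.115 m and z of stop in the frame of riser_b between 0.056 and 0.0645 m and horizontal distance between stop and riser_a above 0.289 m and x of stop in the frame of riser_b between -0.012 and 0.012 m and angle between stop's own z axis and vertical below 0.12 rad and (y of stop in the frame of riser_b between 0.041 and 0.055 m or y of stop in the frame of riser_b between -0.055 and -0.041 m) and linear speed of each of board, stop, tin below 0.02 m/s); the robot touches nothing.
It fails at once if the board is lifted or tipped (height (world z) of board above 0.078 m or angle between board's own z axis and vertical above 0.12 rad).
It fails at once if a bystander (cup, flat tin, matchbox, sugar jar, salt shaker) is moved more than 30 mm or knocked over (distance of any of cup, flat_tin, matchbox, sugar, shaker from where it was at the start of the episode above 0.03 m or angle between any of cup, flat_tin, matchbox, sugar, shaker's own z axis and vertical above 0.4 rad).
It also fails if it takes over 67 s, if anything falls off the work surface, if the arm or the gripper's body presses on something with over 40 N, if the wrist force passes 120 N, or if a joint passes its speed limit or range.

## Working session

There is one attempt and no reset: what is moved stays moved. The work goes in short steps, Python scripts to look and compute and a tool call to move; the robot and the scene stay as the last step left them, time stands still between calls to the robot, and variables do not carry over. Pictures are saved under pics/ and viewed, at most 10 in all, crops included, and the job is handed in when it is done.

Besides the shell and the picture viewer there is one more tool, called after "Call:" by a JSON object that holds its "op" and its "data". carry_out: Moves the arm, as the interface text tells. Its arguments: {"type":"object","properties":{"series":{"type":"array","items":{"type":"object","properties":{"tx":{"type":"number"},"ty":{"type":"number"},"tz":{"type":"number"},"twist":{"type":"number"}}}},"fingers":{"type":"number"},"grip_force":{"type":"number"}},"required":["series"]}

```bash
mkdir -p pics; cat > h.py <<'E'
import numpy as np, cv2
from plant import arm, cams, job
from scipy.spatial.transform import Rotation as R
def cloud(c):
    K=c["intrinsics"]; d=c["depth"]; v,u=np.mgrid[:420,:560]
    p=np.stack([(u-K[0,2])/K[0,0]*d,-(v-K[1,2])/K[1,1]*d,-d],-1)
    return p@np.array(c["rotation"]).T+np.array(c["origin"])
def save(c,n): cv2.imwrite("pics/"+n,np.ascontiguousarray(c["pixels"][:,:,::-1]))
E
python3 - <<'E'
from h import *
s=arm.get_state(); print(s)
for n in("top","scene"):
    c=cams.get_image(n); save(c,n+"1.png"); np.savez(n+"1.npz",**{k:np.array(v) for k,v in c.items()})
    print(n,c["intrinsics"],c["origin"],c["rotation"],[k for k in c])
a=cv2.imread("pics/top1.png")
E
```

```text
{'t': 0.0, 'joint_pos': array([-1.13136793e+00,  3.53670441e-01,  1.63411034e+00, -1.78199462e-05,
        1.15518033e+00, -2.41631735e-03]), 'qd': array([ 0.0005106 , -0.00145038,  0.00041595,  0.00055458, -0.00195842,
        0.00083097]), 'tau': array([-9.62427803e-04, -6.05258346e+01, -3.42067909e+01, -1.21336452e-04,
        9.48950270e-03, -3.81835406e-06]), 'ee_pos': array([ 0.26704629, -0.56457119,  0.23055793]), 'orientation': array([-3.06393607e+00, -6.88135175e-01,  4.90751195e-04]), 'ft_force': array([-1.80286154,  0.21143443, -0.75439242]), 'ft_torque': array([ 0.04299892, -0.00848243, -0.04567927]), 'finger_force': 0.0, 'opening': 0.08568109848909694}
top [[511.23611089   0.         276.62135998]
 [  0.         511.23611089 215.15255256]
 [  0.           0.           1.        ]] [-0.44780254 -0.53683762  1.47488818] [ 0.58562512 -0.35041188 -1.02401296] ['pixels', 'depth', 'intrinsics', 'origin', 'rotation']
scene [[401.44533057   0.         281.80512804]
 [  0.         401.44533057 209.75202031]
 [  0.           0.           1.        ]] [-0.36741809  0.74724962  1.08940175] [ 0.44952505 -0.97021148 -2.13360896] ['pixels', 'depth', 'intrinsics', 'origin', 'rotation']
```

View pics/top1.png

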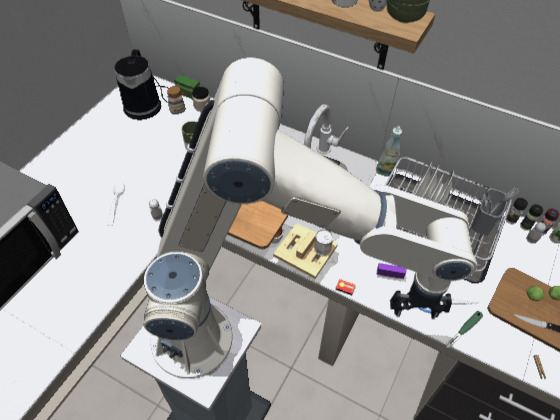

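View pics/scene1.png

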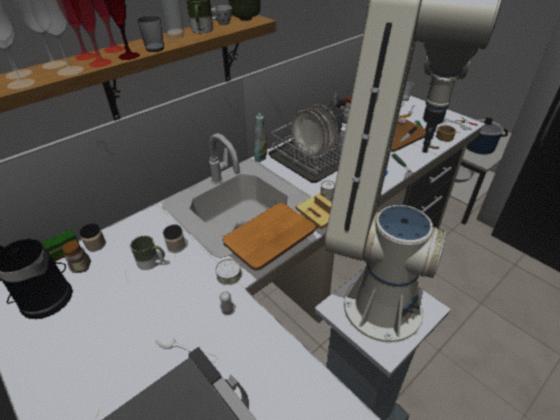

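The top view shows the board at (255,222), riser_b at (305,250), the stop at about (300,243), the tin at (322,240), the red matchbox at (345,287) and a purple block at (392,271). The stop lookalikes are the purple block at (392,271), the green block at (187,85) and the red box at (345,287). I choose the wooden block at (300,243) and will check it in a crop.

```bash
sed -i 's/np.array(c\["rotation"\]).T/R.from_rotvec(c["rotation"]).as_matrix().T/' h.py
python3 - <<'E'
from h import *
ims=[]
for n,(x,y,w,h) in(("top",(215,190,150,110)),("scene",(215,170,150,110))):
    c=dict(np.load(n+"1.npz")); P=cloud(c); px=c["pixels"]
    ims.append(cv2.resize(px[y:y+h,x:x+w,::-1],None,fx=5,fy=2.7*5/5*1.0 if 0 else 5,interpolation=cv2.INTER_CUBIC)[:,:])
    print(n)
    pts=[(255,222),(305,262),(322,238),(345,287),(300,243),(392,271),(240,240),(283,215)] if n=="top" else [(270,235),(320,207),(328,185),(318,212),(228,268),(225,300),(147,250)]
    for u,v in pts: print((u,v),P[v,u].round(3),px[v,u])
    # region points by height bands
    for lo,hi in((.055,.066),(.077,.087),(.095,.107),(.125,.138)):
        m=(P[...,2]>lo)&(P[...,2]<hi)&(P[...,0]>.3)&(P[...,0]<.65)&(abs(P[...,1])<.45)&(c["depth"]>0)
        nn,l,st,ce=cv2.connectedComponentsWithStats(m.astype(np.uint8))
        for i in range(1,nn):
            if st[i,4]>25:
                q=P[l==i]; r=cv2.minAreaRect((q[:,:2]*1000).astype(np.float32)); print(lo,st[i].tolist(),q.mean(0).round(3),np.round(r[0],1),np.round(r[1],1),round(r[2],1),px[l==i].mean(0).round())
cv2.imwrite("pics/crop1.png",cv2.resize(np.hstack(ims),(800,293)))
E
```

```text
top
(255, 222) [0.426 0.024 0.078] [215 161 111]
(305, 262) [ 0.376 -0.193  0.062] [234 226 173]
(322, 238) [ 0.443 -0.216  0.129] [236 237 241]
(345, 287) [ 0.381 -0.339  0.015] [229  98  89]
(300, 243) [ 0.44  -0.142  0.052] [230 210 158]
(392, 271) [ 0.49  -0.452  0.048] [ 83  43 113]
(240, 240) [0.344 0.035 0.066] [118 115 112]
(283, 215) [ 0.497 -0.046  0.08 ] [213 159 109]
0.055 [274, 224, 60, 53, 937] [ 0.406 -0.162  0.059] [ 423.7 -169.5] [162.2 154.6] 86.8 [218. 210. 162.]
0.077 [149, 200, 9, 8, 43] [0.319 0.373 0.082] [320.8 374.4] [30.2 27.5] 37.9 [182. 182. 182.]
0.077 [228, 201, 59, 47, 1159] [0.424 0.014 0.08 ] [428.3  21.5] [173.8 161.9] 0.6 [203. 152. 104.]
0.095 [296, 232, 20, 22, 135] [ 0.423 -0.171  0.099] [ 422.8 -170.5] [31.6 91.7] 80.4 [219. 208. 159.]
0.095 [315, 243, 17, 8, 45] [ 0.431 -0.228  0.101] [ 431.9 -227.5] [23.7 52.5] 23.3 [107. 105. 101.]
0.125 [315, 230, 18, 15, 150] [ 0.45  -0.219  0.129] [ 450.7 -219.5] [56.2 54.7] 10.6 [207. 207. 210.]
scene
(270, 235) [0.436 0.101 0.082] [148  97  51]
(320, 207) [ 0.435 -0.155  0.067] [120  90  55]
(328, 185) [ 0.456 -0.217  0.132] [167 165 167]
(318, 212) [ 0.422 -0.13   0.064] [167 146  85]
(228, 268) [0.446 0.285 0.039] [172 172 176]
(225, 300) [0.317 0.385 0.079] [113 115 112]
(147, 250) [0.654 0.467 0.096] [46 52 41]
0.055 [295, 196, 34, 31, 412] [ 0.439 -0.121  0.062] [ 434.6 -131.7] [ 98.8 154.8] 84.2 [157. 139.  87.]
0.055 [220, 301, 12, 5, 33] [0.317 0.384 0.06 ] [318.  385.3] [34.1 13.3] 55.2 [81. 79. 78.]
0.077 [222, 203, 93, 65, 3007] [0.443 0.104 0.083] [450.6  94. ] [204.5 305.5] 1.3 [142.  94.  48.]
0.077 [219, 295, 12, 7, 32] [0.321 0.383 0.082] [321.8 383.2] [34.4 19.3] 55.7 [119. 119. 118.]
0.095 [314, 191, 19, 17, 131] [ 0.434 -0.171  0.102] [ 430.9 -183.3] [64.3 90.8] 85.7 [135. 119.  82.]
0.125 [321, 180, 14, 11, 123] [ 0.458 -0.215  0.132] [ 458.4 -217. ] [51.2 60.6] 44.4 [143. 143. 143.]
```

View pics/crop1.png

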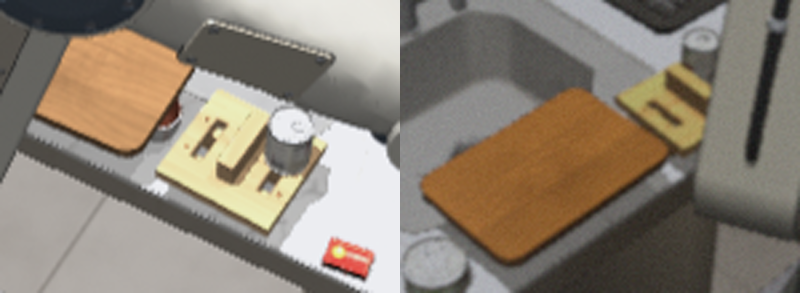

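The crop confirms the pale wooden stop in riser_b's middle slot, with the tin over the -y slot, which is also the target notch, and a red matchbox beyond it. The board covers about y -0.06 to 0.247. Next I hover for a wrist look.

```bash
cat >> h.py <<'E'
def go(x,y,z,yaw):
    """shift/twist to put TCP at x,y,z with tool y axis at yaw deg (mod 180) in the world"""
    s=arm.get_state(); M=R.from_rotvec(s["orientation"]).as_matrix()
    d=M.T@(np.array([x,y,z])-s["ee_pos"]); cur=np.degrees(np.arctan2(M[1,1],M[0,1]))
    tw=-((yaw-cur+90)%180-90)
    print("t",round(s["t"],2),"shift mm",(d*1000).round(1),"twist",round(tw,1),"tool y yaw",round(cur,1),"j6",round(s["joint_pos"][5],2),"ee",s["ee_pos"].round(4),"tilt",M[:,2].round(3))
E
python3 -c "
from h import *
go(.45,-.20,.32,0)"
```

```text
t 0.1 shift mm [ 321.3 -251.5  -89. ] twist -64.7 tool y yaw -64.7 j6 -0.0 ee [ 0.2671 -0.5646  0.2306] tilt [-0.001  0.001 -1.   ]
```

Call:
{"op": "carry_out", "data": {"series": [{"tx": 0.03,"ty": -0.025,"tz": -0.03,"twist": -8},{"tx": 0.07,"ty": -0.055,"tz": -0.05,"twist": -16},{"tx": 0.11,"ty": -0.085,"tz": -0.07,"twist": -24},{"tx": 0.15,"ty": -0.117,"tz": -0.089,"twist": -32},{"tx": 0.19,"ty": -0.15,"tz": -0.089,"twist": -40},{"tx": 0.23,"ty": -0.18,"tz": -0.089,"twist": -48},{"tx": 0.27,"ty": -0.21,"tz": -0.089,"twist": -56},{"tx": 0.3,"ty": -0.235,"tz": -0.089,"twist": -61},{"tx": 0.321,"ty": -0.2515,"tz": -0.089,"twist": -64.7},{"tx": 0.321,"ty": -0.2515,"tz": -0.089,"twist": -64.7},{"tx": 0.321,"ty": -0.2515,"tz": -0.089,"twist": -64.7},{"tx": 0.321,"ty": -0.2515,"tz": -0.089,"twist": -64.7}]}}

```text
t: 1.3
ee_pos: [0.4495, -0.201, 0.3201]
orientation: [-2.222, -2.22, 0.001]
ft_force: [-0.2, -0.8, 0.2]
opening: 0.0852
finger_force: 0.0
```

```bash
cat >> h.py <<'E'
def wcloud(c,s):
    K=c["intrinsics"]; v,u=np.mgrid[:420,:560]; a=(u-K[0,2])/K[0,0]; b=(v-K[1,2])/K[1,1]; r=np.hypot(a,b)+1e-9
    k=np.tan(np.minimum(r,1.4))/r; d=c["depth"]
    p=np.stack([a*k*d,-b*k*d,-d,np.ones_like(d)],-1)
    p=(p@np.array(c["tool_from_camera"]).T)[...,:3]
    return p@R.from_rotvec(s["orientation"]).as_matrix().T+s["ee_pos"]
E
python3 - <<'E'
from h import *
go(.45,-.20,.32,0)
s=arm.get_state(); c=cams.get_image("wrist"); save(c,"w1.png"); P=wcloud(c,s); px=c["pixels"]
print(c["intrinsics"][0],c["tool_from_camera"])
np.savez("w1.npz",P=P,px=px,d=c["depth"])
for lo,hi in((.01,.02),(.035,.045),(.055,.064),(.077,.087),(.095,.107),(.125,.138)):
    m=(P[...,2]>lo)&(P[...,2]<hi)&(P[...,0]>.3)&(P[...,0]<.65)&(abs(P[...,1])<.45)&(c["depth"]>0)
    nn,l,st,ce=cv2.connectedComponentsWithStats(m.astype(np.uint8))
    for i in range(1,nn):
        if st[i,4]>80:
            q=P[l==i]; r=cv2.minAreaRect((q[:,:2]*1000).astype(np.float32)); print(lo,st[i].tolist(),q.mean(0).round(3),np.round(r[0],1),np.round(r[1],1),round(r[2],1),px[l==i].mean(0).round())
E
```

```text
t 1.3 shift mm [1.  0.5 0.1] twist -0.1 tool y yaw -0.1 j6 -0.42 ee [ 0.4495 -0.201   0.3201] tilt [-0.001 -0.    -1.   ]
[325.1922621    0.         277.79804364] [[ 9.60254644e-05  9.51320224e-01  3.08204189e-01  7.95350999e-02]
 [ 9.99999756e-01  1.21737587e-04 -6.87326381e-04 -1.20333333e-03]
 [-6.91387521e-04  3.08204180e-01 -9.51319981e-01 -1.42406109e-01]
 [ 0.00000000e+00  0.00000000e+00  0.00000000e+00  1.00000000e+00]]
0.01 [261, 51, 29, 9, 119] [ 0.446 -0.056  0.015] [445.1 -55.9] [37.3 12.3] 2.7 [86. 35. 20.]
0.01 [224, 230, 29, 36, 795] [ 0.388 -0.336  0.015] [ 388.3 -337.1] [37.  56.6] 6.0 [172.  70.  46.]
0.035 [238, 95, 13, 13, 148] [ 0.406 -0.119  0.041] [ 405.2 -118.9] [15.6 15.3] 88.6 [188. 168. 111.]
0.035 [277, 97, 14, 13, 167] [ 0.455 -0.122  0.041] [ 455.7 -122. ] [15.6 16.4] 89.9 [191. 172. 118.]
0.035 [235, 170, 15, 11, 116] [ 0.399 -0.217  0.042] [ 401.  -216.7] [12.8 19. ] 85.6 [158. 129.  85.]
0.055 [201, 75, 126, 131, 10066] [ 0.424 -0.156  0.06 ] [ 427.3 -168.4] [160.4 151.2] 86.6 [204. 187. 125.]
0.077 [193, 0, 171, 53, 8263] [ 0.448 -0.026  0.081] [448.7 -25.1] [ 67.5 200.6] 89.9 [198. 135.  72.]
0.095 [219, 132, 80, 25, 1641] [ 0.427 -0.168  0.099] [ 426.4 -168.2] [24.5 89.3] 87.1 [209. 192. 126.]
0.095 [260, 162, 44, 15, 86] [ 0.453 -0.193  0.101] [ 452.  -196.1] [48.9 13.8] 3.9 [85. 74. 64.]
0.125 [256, 168, 54, 52, 2172] [ 0.453 -0.218  0.129] [ 453.5 -217.8] [56.1 56.6] 45.9 [174. 167. 164.]
0.125 [408, 262, 31, 25, 177] [ 0.627 -0.316  0.133] [ 628.8 -316.6] [45.4 15.7] 41.0 [132. 128. 125.]
```

View pics/w1.png

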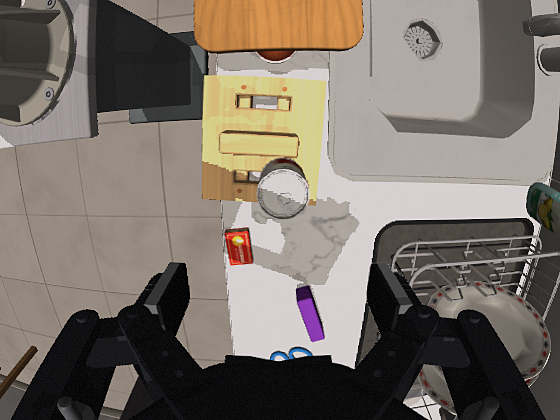

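The wrist view shows the stop at (260,145), the tin at (283,188), the matchbox at (238,245), the purple decoy at (310,312) and a clear target notch at (245,177). Riser_b is at (0.427,-0.168) with yaw -3.3°. Going for the tin.

Call:
{"op": "carry_out", "data": {"series": [{"tx": -0.017,"ty": 0.004,"tz": 0.04},{"tx": -0.017,"ty": 0.004,"tz": 0.08},{"tx": -0.017,"ty": 0.004,"tz": 0.12},{"tx": -0.017,"ty": 0.004,"tz": 0.16},{"tx": -0.017,"ty": 0.004,"tz": 0.19},{"tx": -0.017,"ty": 0.004,"tz": 0.21},{"tx": -0.017,"ty": 0.004,"tz": 0.225},{"tx": -0.017,"ty": 0.004,"tz": 0.225},{"tx": -0.017,"ty": 0.004,"tz": 0.225}]}}

```text
validation failed for argument at $.se...
```

Call:
{"op": "carry_out", "data": {"series": [{"tz": 0},{"tz": 0},{"tz": 0},{"tz": 0},{"tz": 0},{"tz": 0},{"tz": 0},{"tz": 0}], "fingers": -1, "grip_force": 40}}

```text
validation failed for argument at $.se...
```

Call:
{"op": "carry_out", "data": {"series": [{"tx": -0.017,"ty": 0.004,"tz": 0.04,"twist": 0},{"tx": -0.017,"ty": 0.004,"tz": 0.08,"twist": 0},{"tx": -0.017,"ty": 0.004,"tz": 0.12,"twist": 0},{"tx": -0.017,"ty": 0.004,"tz": 0.16,"twist": 0},{"tx": -0.017,"ty": 0.004,"tz": 0.19,"twist": 0},{"tx": -0.017,"ty": 0.004,"tz": 0.21,"twist": 0},{"tx": -0.017,"ty": 0.004,"tz": 0.225,"twist": 0},{"tx": -0.017,"ty": 0.004,"tz": 0.225,"twist": 0},{"tx": -0.017,"ty": 0.004,"tz": 0.225,"twist": 0}]}}

```text
t: 2.25
ee_pos: [0.4536, -0.2182, 0.0954]
orientation: [-2.223, -2.22, 0.0]
ft_force: [0.5, 0.0, 0.5]
opening: 0.0856
finger_force: 0.0
```

Call:
{"op": "carry_out", "data": {"series": [{"tx": 0,"ty": 0,"tz": 0,"twist": 0},{"tx": 0,"ty": 0,"tz": 0,"twist": 0},{"tx": 0,"ty": 0,"tz": 0,"twist": 0},{"tx": 0,"ty": 0,"tz": 0,"twist": 0},{"tx": 0,"ty": 0,"tz": 0,"twist": 0},{"tx": 0,"ty": 0,"tz": 0,"twist": 0},{"tx": 0,"ty": 0,"tz": 0,"twist": 0},{"tx": 0,"ty": 0,"tz": 0,"twist": 0}], "fingers": -1, "grip_force": 40}}

```text
t: 3.05
ee_pos: [0.4545, -0.2178, 0.0965]
orientation: [2.22, 2.221, 0.0]
ft_force: [-0.5, -1.3, 4.7]
opening: 0.0566
finger_force: 41.6
```

Call:
{"op": "carry_out", "data": {"series": [{"tx": 0,"ty": 0,"tz": -0.02,"twist": 0},{"tx": 0,"ty": 0,"tz": -0.04,"twist": 0},{"tx": -0.03,"ty": 0.004,"tz": -0.045,"twist": 0},{"tx": -0.06,"ty": 0.008,"tz": -0.045,"twist": 0},{"tx": -0.09,"ty": 0.012,"tz": -0.045,"twist": 0},{"tx": -0.107,"ty": 0.012,"tz": -0.04,"twist": 0},{"tx": -0.107,"ty": 0.012,"tz": -0.015,"twist": 0},{"tx": -0.107,"ty": 0.012,"tz": 0.01,"twist": 0},{"tx": -0.107,"ty": 0.012,"tz": 0.035,"twist": 0},{"tx": -0.107,"ty": 0.012,"tz": 0.05,"twist": 0},{"tx": -0.107,"ty": 0.012,"tz": 0.057,"twist": 0},{"tx": -0.107,"ty": 0.012,"tz": 0.059,"twist": 0}]}}

```text
t: 4.25
ee_pos: [0.4651, -0.3236, 0.0365]
orientation: [-2.219, -2.22, 0.001]
ft_force: [-7.9, 7.2, 23.2]
opening: 0.0561
finger_force: 45.8
```

Call:
{"op": "carry_out", "data": {"series": [{"tx": 0,"ty": 0,"tz": 0,"twist": 0},{"tx": 0,"ty": 0,"tz": 0.001,"twist": 0},{"tx": 0,"ty": 0,"tz": 0.001,"twist": 0}]}}

```text
t: 4.55
ee_pos: [0.4665, -0.3246, 0.0365]
orientation: [2.22, 2.221, 0.0]
ft_force: [-1.5, 1.7, 6.5]
opening: 0.0565
finger_force: 44.6
```

Call:
{"op": "carry_out", "data": {"series": [{"tx": 0,"ty": 0,"tz": 0,"twist": 0},{"tx": 0,"ty": 0,"tz": 0,"twist": 0},{"tx": 0,"ty": 0,"tz": 0,"twist": 0},{"tx": 0,"ty": 0,"tz": 0,"twist": 0},{"tx": 0,"ty": 0,"tz": 0,"twist": 0},{"tx": 0,"ty": 0,"tz": -0.03,"twist": 0},{"tx": 0,"ty": 0,"tz": -0.07,"twist": 0},{"tx": 0,"ty": 0,"tz": -0.11,"twist": 0},{"tx": 0,"ty": 0,"tz": -0.15,"twist": 0},{"tx": 0,"ty": 0,"tz": -0.18,"twist": 0},{"tx": 0,"ty": 0,"tz": -0.18,"twist": 0},{"tx": 0,"ty": 0,"tz": -0.18,"twist": 0}], "fingers": 1}}

```text
t: 5.75
ee_pos: [0.466, -0.3245, 0.2157]
orientation: [2.22, 2.221, 0.0]
ft_force: [0.5, 0.2, -0.9]
opening: 0.0851
finger_force: 0.0
```

```bash
python3 - <<'E'
from h import *
go(.427,-.168,.2,86.7)
s=arm.get_state(); c=cams.get_image("wrist"); save(c,"w2.png"); P=wcloud(c,s); px=c["pixels"]
for lo,hi in((.01,.02),(.055,.064),(.067,.077),(.095,.107)):
    m=(P[...,2]>lo)&(P[...,2]<hi)&(P[...,0]>.3)&(P[...,0]<.6)&(abs(P[...,1])<.45)&(c["depth"]>0)
    nn,l,st,ce=cv2.connectedComponentsWithStats(m.astype(np.uint8))
    for i in range(1,nn):
        if st[i,4]>80:
            q=P[l==i]; r=cv2.minAreaRect((q[:,:2]*1000).astype(np.float32)); print(lo,st[i].tolist(),q.mean(0).round(3),np.round(r[0],1),np.round(r[1],1),round(r[2],1),px[l==i].mean(0).round())
E
```

```text
t 5.75 shift mm [156.5 -39.   15.5] twist -86.7 tool y yaw 0.0 j6 -0.61 ee [ 0.466  -0.3245  0.2157] tilt [ 0.001 -0.001 -1.   ]
0.01 [189, 161, 40, 53, 1594] [ 0.388 -0.336  0.015] [ 387.9 -336.8] [37.3 56.6] 5.7 [145.  54.  34.]
0.055 [154, 0, 167, 112, 12498] [ 0.43  -0.206  0.06 ] [ 425.7 -195.4] [106.8 150.9] 86.7 [203. 188. 126.]
0.055 [253, 157, 51, 14, 98] [ 0.465 -0.299  0.06 ] [ 465.5 -302. ] [12.5 47.3] 89.7 [83. 79. 70.]
0.067 [183, 30, 102, 5, 233] [ 0.429 -0.181  0.072] [ 426.1 -180.2] [ 2.6 88.8] 87.3 [54. 41. 26.]
0.067 [247, 160, 62, 60, 2840] [ 0.465 -0.324  0.069] [ 465.  -324.4] [56.  56.6] 0.9 [163. 157. 153.]
0.095 [174, 0, 112, 28, 2908] [ 0.427 -0.17   0.1  ] [ 426.2 -169.3] [23.3 89.3] 86.4 [199. 183. 120.]
```

The tin stands upright at (0.465,-0.324). Now over the stop.

Call:
{"op": "carry_out", "data": {"series": [{"tx": 0.016,"ty": -0.004,"tz": 0,"twist": -8},{"tx": 0.032,"ty": -0.008,"tz": 0,"twist": -16},{"tx": 0.048,"ty": -0.012,"tz": 0,"twist": -24},{"tx": 0.064,"ty": -0.016,"tz": 0,"twist": -32},{"tx": 0.08,"ty": -0.02,"tz": 0,"twist": -40},{"tx": 0.096,"ty": -0.024,"tz": 0.0,"twist": -48},{"tx": 0.112,"ty": -0.028,"tz": 0.0,"twist": -56},{"tx": 0.128,"ty": -0.032,"tz": 0.0,"twist": -64},{"tx": 0.144,"ty": -0.036,"tz": 0.0,"twist": -72},{"tx": 0.156,"ty": -0.039,"tz": 0.015,"twist": -80},{"tx": 0.156,"ty": -0.039,"tz": 0.015,"twist": -86.7},{"tx": 0.156,"ty": -0.039,"tz": 0.015,"twist": -86.7}]}}

```text
t: 7.0
ee_pos: [0.4257, -0.1676, 0.1986]
orientation: [-0.086, -3.137, -0.002]
ft_force: [-0.1, -0.9, -1.0]
opening: 0.0851
finger_force: 0.0
```

```bash
python3 -c "
from h import *
go(.4265,-.1685,.069,86.7)"
```

```text
t 7.0 shift mm [ -1.3  -1.  129.5] twist 0.1 tool y yaw 86.8 j6 -1.89 ee [ 0.4257 -0.1676  0.1986] tilt [-0.003  0.001 -1.   ]
```

Call:
{"op": "carry_out", "data": {"series": [{"tx": -0.001,"ty": -0.001,"tz": 0.04,"twist": 0},{"tx": -0.001,"ty": -0.001,"tz": 0.075,"twist": 0},{"tx": -0.001,"ty": -0.001,"tz": 0.105,"twist": 0},{"tx": -0.001,"ty": -0.001,"tz": 0.12,"twist": 0},{"tx": -0.001,"ty": -0.001,"tz": 0.13,"twist": 0},{"tx": -0.001,"ty": -0.001,"tz": 0.13,"twist": 0},{"tx": -0.001,"ty": -0.001,"tz": 0.13,"twist": 0}]}}

```text
t: 7.7
ee_pos: [0.428, -0.1696, 0.0705]
orientation: [0.092, 3.14, -0.0]
ft_force: [0.6, 0.3, -0.1]
opening: 0.0854
finger_force: 0.0
```

Call:
{"op": "carry_out", "data": {"series": [{"tx": 0,"ty": 0,"tz": 0,"twist": 0},{"tx": 0,"ty": 0,"tz": 0,"twist": 0},{"tx": 0,"ty": 0,"tz": 0,"twist": 0},{"tx": 0,"ty": 0,"tz": 0,"twist": 0},{"tx": 0,"ty": 0,"tz": 0,"twist": 0},{"tx": 0,"ty": 0,"tz": 0,"twist": 0},{"tx": 0,"ty": 0,"tz": 0,"twist": 0},{"tx": 0,"ty": 0,"tz": 0,"twist": 0},{"tx": 0,"ty": 0,"tz": 0,"twist": 0},{"tx": 0,"ty": 0,"tz": 0,"twist": 0}], "fingers": -1, "grip_force": 40}}

```text
t: 8.7
ee_pos: [0.4281, -0.1696, 0.0707]
orientation: [0.09, 3.14, -0.0]
ft_force: [-1.4, 0.0, 5.1]
opening: 0.0233
finger_force: 39.6
```

```bash
python3 -c "
from h import *
go(.4265,-.1685,.069,86.7)"
```

```text
t 8.7 shift mm [1.6 1.  1.7] twist 0.0 tool y yaw 86.7 j6 -1.89 ee [ 0.4281 -0.1696  0.0707] tilt [ 0.001 -0.    -1.   ]
```

Call:
{"op": "carry_out", "data": {"series": [{"tx": 0,"ty": 0,"tz": -0.01,"twist": 0},{"tx": 0,"ty": 0,"tz": -0.022,"twist": 0},{"tx": 0,"ty": 0,"tz": -0.032,"twist": 0},{"tx": 0,"ty": -0.02,"tz": -0.032,"twist": 0},{"tx": 0,"ty": -0.04,"tz": -0.032,"twist": 0},{"tx": 0,"ty": -0.048,"tz": -0.032,"twist": 0},{"tx": 0,"ty": -0.048,"tz": -0.032,"twist": 0},{"tx": 0,"ty": -0.048,"tz": -0.032,"twist": 0},{"tx": 0,"ty": -0.048,"tz": -0.022,"twist": 0},{"tx": 0,"ty": -0.048,"tz": -0.014,"twist": 0}]}}

```text
t: 9.7
ee_pos: [0.4249, -0.2167, 0.0835]
orientation: [-0.089, -3.14, -0.0]
ft_force: [0.0, 0.5, -0.6]
opening: 0.0231
finger_force: 39.6
```

Call:
{"op": "carry_out", "data": {"series": [{"tx": 0,"ty": 0,"tz": 0.003,"twist": 0},{"tx": 0,"ty": 0,"tz": 0.006,"twist": 0},{"tx": 0,"ty": 0,"tz": 0.009,"twist": 0},{"tx": 0,"ty": 0,"tz": 0.011,"twist": 0},{"tx": 0,"ty": 0,"tz": 0.013,"twist": 0},{"tx": 0,"ty": 0,"tz": 0.013,"twist": 0}]}}

```text
t: 10.3
ee_pos: [0.425, -0.2174, 0.0711]
orientation: [-0.09, -3.14, -0.0]
ft_force: [-0.4, 1.2, -1.2]
opening: 0.0238
finger_force: 39.6
```

```bash
python3 -c "
from h import *
go(.4242,-.2165,.0705,86.7)"
```

```text
t 10.3 shift mm [0.8 0.8 0.6] twist 0.0 tool y yaw 86.7 j6 -1.99 ee [ 0.425  -0.2174  0.0711] tilt [-0.  0. -1.]
```

Call:
{"op": "carry_out", "data": {"series": [{"tx": 0,"ty": 0,"tz": 0,"twist": 0},{"tx": 0,"ty": 0,"tz": 0,"twist": 0},{"tx": 0,"ty": 0,"tz": 0,"twist": 0},{"tx": 0,"ty": 0,"tz": 0,"twist": 0},{"tx": 0,"ty": 0,"tz": 0,"twist": 0},{"tx": 0,"ty": 0,"tz": -0.03,"twist": 0},{"tx": 0,"ty": 0,"tz": -0.07,"twist": 0},{"tx": 0,"ty": 0,"tz": -0.11,"twist": 0},{"tx": 0,"ty": 0,"tz": -0.15,"twist": 0},{"tx": 0,"ty": 0,"tz": -0.19,"twist": 0},{"tx": 0,"ty": 0,"tz": -0.19,"twist": 0},{"tx": 0,"ty": 0,"tz": -0.19,"twist": 0}], "fingers": 1}}

```text
t: 11.5
ee_pos: [0.4254, -0.2175, 0.2619]
orientation: [0.09, 3.138, -0.001]
ft_force: [-0.8, 0.1, 0.2]
opening: 0.0855
finger_force: 0.0
```

```bash
python3 - <<'E'
from h import *
s=arm.get_state(); c=cams.get_image("wrist"); save(c,"w3.png"); P=wcloud(c,s); px=c["pixels"]
for lo,hi in((.055,.064),(.077,.087),(.095,.107),(.108,.12)):
    m=(P[...,2]>lo)&(P[...,2]<hi)&(P[...,0]>.3)&(P[...,0]<.6)&(abs(P[...,1])<.45)&(c["depth"]>0)
    nn,l,st,ce=cv2.connectedComponentsWithStats(m.astype(np.uint8))
    for i in range(1,nn):
        if st[i,4]>80:
            q=P[l==i]; r=cv2.minAreaRect((q[:,:2]*1000).astype(np.float32)); print(lo,st[i].tolist(),q.mean(0).round(4),np.round(r[0],1),np.round(r[1],1),round(r[2],1),px[l==i].mean(0).round())
go(.446,.27,.2,0)
E
```

```text
0.055 [248, 106, 149, 134, 14917] [ 0.4228 -0.1661  0.0598] [ 427.5 -168.5] [161.  151.2] 86.4 [195. 179. 118.]
0.055 [172, 191, 40, 34, 153] [ 0.4484 -0.3103  0.0598] [ 451.3 -312.6] [54.5 20.8] 48.7 [65. 61. 55.]
0.055 [103, 232, 26, 15, 99] [ 0.4938 -0.4311  0.0556] [ 492.6 -431.1] [17.7 38.8] 6.5 [137.  58. 175.]
0.077 [417, 105, 143, 167, 21021] [0.4433 0.0424 0.0806] [446.9  72.1] [200.6 259.9] 1.2 [183. 124.  66.]
0.095 [265, 137, 26, 89, 2178] [ 0.4207 -0.2169  0.0996] [ 422.4 -217. ] [24.  88.6] 86.9 [168. 142.  93.]
t 11.55 shift mm [  6.6 487.6  60.8] twist 86.7 tool y yaw 86.7 j6 -1.99 ee [ 0.4246 -0.2172  0.2607] tilt [-0.  0. -1.]
```

View pics/w3.png

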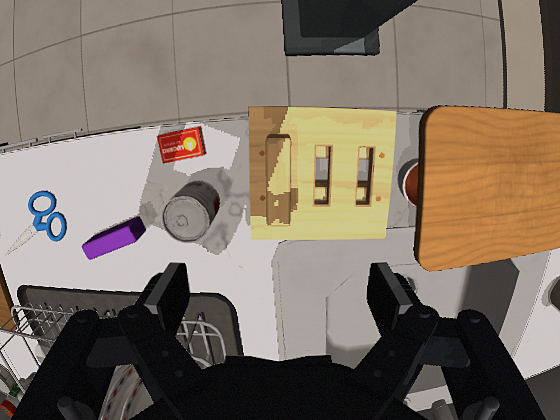

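The stop sits home at (278,180); its top is at 0.0996, as before. The tin is at (192,210) and the board at (480,185). Moving over to the board's far end.

Call:
{"op": "carry_out", "data": {"series": [{"tx": 0.001,"ty": 0.04,"tz": 0,"twist": 7},{"tx": 0.002,"ty": 0.08,"tz": 0,"twist": 14},{"tx": 0.003,"ty": 0.12,"tz": 0,"twist": 21},{"tx": 0.004,"ty": 0.16,"tz": 0,"twist": 28},{"tx": 0.005,"ty": 0.2,"tz": 0,"twist": 36},{"tx": 0.006,"ty": 0.24,"tz": 0,"twist": 44},{"tx": 0.007,"ty": 0.28,"tz": 0,"twist": 52},{"tx": 0.008,"ty": 0.32,"tz": 0,"twist": 60},{"tx": 0.009,"ty": 0.36,"tz": 0,"twist": 68},{"tx": 0.009,"ty": 0.4,"tz": 0,"twist": 76},{"tx": 0.009,"ty": 0.44,"tz": 0,"twist": 82},{"tx": 0.009,"ty": 0.487,"tz": 0,"twist": 86.7}]}}

```text
t: 12.75
ee_pos: [0.4428, 0.2703, 0.2593]
orientation: [-2.227, -2.215, 0.005]
ft_force: [1.5, -0.1, 0.2]
opening: 0.0854
finger_force: 0.0
```

Call:
{"op": "carry_out", "data": {"series": [{"tx": 0,"ty": 0,"tz": 0.0,"twist": 0},{"tx": 0,"ty": 0,"tz": 0,"twist": 0}]}}

```text
t: 12.95
ee_pos: [0.4428, 0.2696, 0.2592]
orientation: [-2.217, -2.225, 0.006]
ft_force: [0.2, -0.3, -0.3]
opening: 0.0853
finger_force: 0.0
```

```bash
python3 - <<'E'
from h import *
s=arm.get_state(); c=cams.get_image("wrist"); save(c,"w4.png"); P=wcloud(c,s); px=c["pixels"]
q=P-s["ee_pos"]
m=(c["depth"]>0)&(c["depth"]<.2)&(abs(q[...,0])<.07)&(abs(q[...,1])<.03)
for sg in(-1,1):
    f=q[m&(sg*q[...,0]>.03)]; print("finger",len(f),f.min(0).round(4),f.max(0).round(4),np.percentile(f[:,2],[1,5,20]).round(4))
for lo,hi in((.035,.045),(.077,.087)):
    m=(P[...,2]>lo)&(P[...,2]<hi)&(P[...,0]>.3)&(P[...,0]<.6)&(abs(P[...,1])<.45)&(c["depth"]>0)
    nn,l,st,ce=cv2.connectedComponentsWithStats(m.astype(np.uint8))
    for i in range(1,nn):
        if st[i,4]>80:
            q=P[l==i]; r=cv2.minAreaRect((q[:,:2]*1000).astype(np.float32)); print(lo,st[i].tolist(),q.mean(0).round(4),q.max(0).round(4),np.round(r[0],1),np.round(r[1],1),round(r[2],1),px[l==i].mean(0).round())
go(.449,.275,.06,0)
E
```

```text
finger 13181 [-0.07   -0.0138  0.0117] [-0.03    0.0189  0.1116] [0.0177 0.0278 0.058 ]
finger 13105 [ 0.03   -0.0131  0.0121] [0.07   0.019  0.1115] [0.0173 0.0274 0.0574]
0.035 [172, 63, 23, 37, 156] [0.3398 0.3732 0.0402] [0.347  0.3979 0.045 ] [336.  375.5] [41.6 21.1] 78.1 [86. 80. 75.]
0.035 [242, 120, 76, 75, 4349] [0.4427 0.2872 0.037 ] [0.4856 0.3293 0.0416] [443.  286.5] [85.2 85.6] 0.0 [216. 211. 210.]
0.077 [149, 63, 32, 33, 470] [0.3303 0.3765 0.0829] [0.3431 0.3941 0.087 ] [326.4 377.1] [33.3 33.5] 85.3 [147. 140. 135.]
0.077 [190, 204, 182, 164, 25385] [0.446  0.1487 0.0803] [0.5484 0.2449 0.0833] [445.8 123.2] [200.5 241.3] 1.1 [155. 105.  57.]
t 13.0 shift mm [  6.7   6.6 199.5] twist 0.1 tool y yaw 0.1 j6 0.54 ee [0.443  0.2687 0.2595] tilt [-0.003 -0.002 -1.   ]
```

View pics/w4.png

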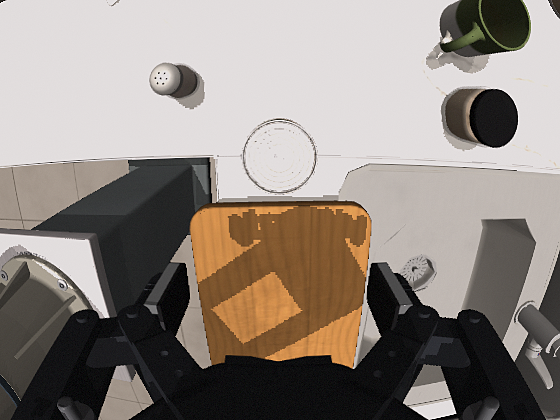

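The tips stand 12 mm behind the TCP when open. The board end is at y=0.245 (pixel row 205) and the flat tin at (280,157), 40 mm high. Descending behind the end with the tips at about z=0.069.

Call:
{"op": "carry_out", "data": {"series": [{"tx": 0.006,"ty": 0.003,"tz": 0.04,"twist": 0},{"tx": 0.006,"ty": 0.003,"tz": 0.08,"twist": 0},{"tx": 0.006,"ty": 0.003,"tz": 0.12,"twist": 0},{"tx": 0.006,"ty": 0.003,"tz": 0.155,"twist": 0},{"tx": 0.006,"ty": 0.003,"tz": 0.185,"twist": 0},{"tx": 0.006,"ty": 0.003,"tz": 0.202,"twist": 0},{"tx": 0.006,"ty": 0.003,"tz": 0.202,"twist": 0},{"tx": 0.006,"ty": 0.003,"tz": 0.202,"twist": 0}]}}

```text
t: 13.8
ee_pos: [0.4469, 0.2742, 0.0593]
orientation: [-2.222, -2.221, 0.002]
ft_force: [1.0, 0.4, 0.2]
opening: 0.0853
finger_force: 0.0
```

```bash
python3 -c "
from h import *
go(.446,.255,.057,0)"
```

```text
t 13.8 shift mm [-19.2  -0.9   2.4] twist -0.0 tool y yaw -0.0 j6 0.55 ee [0.4469 0.2742 0.0593] tilt [-0.001 -0.001 -1.   ]
```

Call:
{"op": "carry_out", "data": {"series": [{"tx": -0.01,"ty": 0,"tz": 0.002,"twist": 0},{"tx": -0.02,"ty": 0,"tz": 0.002,"twist": 0},{"tx": -0.03,"ty": 0,"tz": 0.002,"twist": 0.3},{"tx": -0.04,"ty": 0,"tz": 0.002,"twist": 0.6},{"tx": -0.05,"ty": 0,"tz": 0.002,"twist": 0.9},{"tx": -0.06,"ty": 0,"tz": 0.002,"twist": 1.2},{"tx": -0.07,"ty": 0,"tz": 0.002,"twist": 1.5},{"tx": -0.08,"ty": 0,"tz": 0.002,"twist": 1.8}]}}

```text
t: 14.6
ee_pos: [0.4479, 0.1952, 0.0581]
orientation: [2.257, 2.185, 0.004]
ft_force: [1.1, 6.3, 4.2]
opening: 0.0855
finger_force: 2.9
```

```bash
python3 - <<'E'
from h import *
go(.446,.108,.058,0)
c=cams.get_image("scene"); P=cloud(c)
m=((P[...,2]>.075)&(P[...,2]<.09)&(P[...,0]>.3)&(P[...,0]<.6)&(P[...,1]<.3)&(P[...,1]>-.25)&(c["depth"]>0)).astype(np.uint8)
n,l,st,ce=cv2.connectedComponentsWithStats(cv2.morphologyEx(m,cv2.MORPH_OPEN,np.ones((3,3))))
q=P[l==1+st[1:,4].argmax()]; print(cv2.minAreaRect((q[:,:2]*1000).astype(np.float32)),q.min(0),q.max(0),q.mean(0))
E
```

```text
t 14.6 shift mm [-87.2   0.9  -0.1] twist -1.8 tool y yaw -1.8 j6 0.44 ee [0.4479 0.1952 0.0581] tilt [ 0.002  0.002 -1.   ]
((442.7684326171875, 36.42170715332031), (303.2920227050781, 203.80142211914062), 88.42491149902344) [ 0.33909469 -0.11588422  0.07506411] [0.54409536 0.18940335 0.08998902] [0.4284409  0.02706613 0.08361461]
```

Call:
{"op": "carry_out", "data": {"series": [{"tx": -0.01,"ty": 0,"tz": 0,"twist": 0.3},{"tx": -0.02,"ty": 0,"tz": 0,"twist": 0.6},{"tx": -0.03,"ty": 0,"tz": 0,"twist": 0.9},{"tx": -0.04,"ty": 0,"tz": 0,"twist": 1.2},{"tx": -0.05,"ty": 0,"tz": 0,"twist": 1.5},{"tx": -0.06,"ty": 0,"tz": 0,"twist": 1.5},{"tx": -0.068,"ty": 0,"tz": 0,"twist": 1.5},{"tx": -0.072,"ty": 0,"tz": 0,"twist": 1.5},{"tx": -0.076,"ty": 0,"tz": 0,"twist": 1.5}]}}

```text
t: 15.55
ee_pos: [0.4449, 0.1193, 0.0576]
orientation: [-2.285, -2.156, -0.001]
ft_force: [0.3, 5.9, 4.0]
opening: 0.0853
finger_force: 3.0
```

Call:
{"op": "carry_out", "data": {"series": [{"tx": -0.002,"ty": 0,"tz": 0,"twist": 0},{"tx": -0.004,"ty": 0,"tz": 0,"twist": 0},{"tx": -0.005,"ty": 0,"tz": 0,"twist": 0}]}}

```text
t: 15.85
ee_pos: [0.4446, 0.1145, 0.0576]
orientation: [2.285, 2.156, 0.001]
ft_force: [1.0, 6.0, 4.4]
opening: 0.0855
finger_force: 3.0
```

```bash
cat > b.py <<'E'
from h import *
go(.446,.108,.058,-3.3)
for n in("scene","top"):
    c=cams.get_image(n); P=cloud(c); save(c,n+"_e.png")
    for lo,hi in((.075,.09),(.094,.108)):
        m=((P[...,2]>lo)&(P[...,2]<hi)&(P[...,0]>.3)&(P[...,0]<.6)&(P[...,1]<.25)&(P[...,1]>-.25)&(c["depth"]>0)).astype(np.uint8)
        k,l,st,ce=cv2.connectedComponentsWithStats(m)
        for i in range(1,k):
            if st[i,4]>60: q=P[l==i]; print(n,lo,st[i].tolist(),[np.round(x,1) for x in cv2.minAreaRect((q[:,:2]*1000).astype(np.float32))],q.min(0).round(3),q.max(0).round(3))
E
python3 b.py
```

```text
t 15.85 shift mm [-6.4  1.7 -0.4] twist -0.0 tool y yaw -3.3 j6 0.31 ee [0.4446 0.1145 0.0576] tilt [ 0.001  0.001 -1.   ]
scene 0.075 [270, 190, 57, 60, 2093] [array([435.8, -44.3]), array([198. , 330.6]), np.float64(44.6)] [ 0.332 -0.2    0.075] [0.538 0.13  0.09 ]
top 0.075 [224, 194, 101, 77, 3766] [array([427.2, -37.5]), array([319.6, 207.2]), np.float64(87.2)] [ 0.32  -0.2    0.075] [0.535 0.121 0.09 ]
top 0.094 [309, 239, 20, 22, 149] [array([ 418.8, -217.9]), array([24.7, 92.9]), np.float64(87.6)] [ 0.372 -0.231  0.094] [ 0.465 -0.204  0.106]
```

Call:
{"op": "carry_out", "data": {"series": [{"tx": -0.001,"ty": 0,"tz": 0,"twist": 0},{"tx": -0.002,"ty": 0,"tz": 0,"twist": 0},{"tx": -0.003,"ty": 0,"tz": 0,"twist": 0},{"tx": -0.004,"ty": 0,"tz": 0,"twist": 0}]}}

```text
t: 16.35
ee_pos: [0.4444, 0.1106, 0.0575]
orientation: [2.285, 2.157, 0.001]
ft_force: [0.8, 6.3, 3.3]
opening: 0.0856
finger_force: 3.1
```

Call:
{"op": "carry_out", "data": {"series": [{"tx": -0.001,"ty": 0,"tz": 0,"twist": 0},{"tx": -0.002,"ty": 0,"tz": 0,"twist": 0}]}}

```text
t: 16.55
ee_pos: [0.4443, 0.1086, 0.0575]
orientation: [-2.285, -2.156, -0.001]
ft_force: [-0.4, 6.1, 3.7]
opening: 0.0852
finger_force: 3.1
```

Call:
{"op": "carry_out", "data": {"series": [{"tx": -0.001,"ty": 0,"tz": 0,"twist": 0},{"tx": -0.002,"ty": 0,"tz": 0,"twist": 0}]}}

```text
t: 16.75
ee_pos: [0.4441, 0.1066, 0.0575]
orientation: [-2.284, -2.157, -0.001]
ft_force: [0.7, 6.4, 4.4]
opening: 0.0855
finger_force: 3.1
```

Call:
{"op": "carry_out", "data": {"series": [{"tx": -0.001,"ty": 0,"tz": 0,"twist": 0},{"tx": -0.001,"ty": 0,"tz": 0,"twist": 0}]}}

```text
t: 16.95
ee_pos: [0.4441, 0.1055, 0.0575]
orientation: [2.284, 2.156, 0.001]
ft_force: [-0.3, 4.6, 4.9]
opening: 0.0856
finger_force: 2.5
```

```bash
python3 b.py
```

```text
t 16.95 shift mm [ 2.6  1.8 -0.5] twist -0.0 tool y yaw -3.3 j6 0.29 ee [0.4441 0.1055 0.0575] tilt [ 0.001  0.    -1.   ]
scene 0.075 [272, 189, 55, 60, 1993] [array([437.4, -51. ]), array([190.9, 331.5]), np.float64(44.3)] [ 0.332 -0.206  0.075] [0.537 0.123 0.09 ]
top 0.075 [226, 195, 101, 77, 3712] [array([427.6, -59.7]), array([342.5, 204.8]), np.float64(87.0)] [ 0.319 -0.231  0.075] [0.537 0.114 0.09 ]
top 0.094 [309, 239, 20, 22, 154] [array([ 419.2, -218.1]), array([25.4, 88.4]), np.float64(86.3)] [ 0.375 -0.232  0.094] [ 0.463 -0.203  0.106]
```

Call:
{"op": "carry_out", "data": {"series": [{"tx": -0.001,"ty": 0,"tz": 0,"twist": 0},{"tx": -0.0015,"ty": 0,"tz": 0,"twist": 0}]}}

```text
t: 17.25
ee_pos: [0.444, 0.1042, 0.0575]
orientation: [-2.284, -2.157, -0.001]
ft_force: [0.3, 6.9, 3.9]
opening: 0.0851
finger_force: 3.4
```

Call:
{"op": "carry_out", "data": {"series": [{"tx": -0.001,"ty": 0,"tz": 0,"twist": 0},{"tx": -0.0015,"ty": 0,"tz": 0,"twist": 0}]}}

```text
t: 17.45
ee_pos: [0.4439, 0.1027, 0.0575]
orientation: [-2.285, -2.156, -0.001]
ft_force: [0.5, 7.1, 3.9]
opening: 0.0859
finger_force: 3.4
```

The force rose by about 1 N, which suggests the board has met the stop. Backing off to inspect.

Call:
{"op": "carry_out", "data": {"series": [{"tx": 0.005,"ty": 0,"tz": 0,"twist": 0},{"tx": 0.02,"ty": 0,"tz": 0,"twist": 0},{"tx": 0.025,"ty": 0,"tz": -0.03,"twist": 0},{"tx": 0.025,"ty": 0,"tz": -0.07,"twist": 0},{"tx": 0.025,"ty": 0,"tz": -0.11,"twist": 0},{"tx": 0.01,"ty": 0,"tz": -0.15,"twist": 0},{"tx": -0.03,"ty": 0,"tz": -0.18,"twist": 0},{"tx": -0.07,"ty": 0,"tz": -0.2,"twist": 0},{"tx": -0.11,"ty": 0,"tz": -0.2,"twist": 0},{"tx": -0.15,"ty": 0,"tz": -0.2,"twist": 0},{"tx": -0.19,"ty": 0,"tz": -0.2,"twist": 0},{"tx": -0.23,"ty": 0,"tz": -0.2,"twist": 0}]}}

```text
t: 18.65
ee_pos: [0.4293, -0.1288, 0.257]
orientation: [-2.284, -2.156, 0.002]
ft_force: [1.2, 0.6, -0.0]
opening: 0.0852
finger_force: 0.0
```

Call:
{"op": "carry_out", "data": {"series": [{"tx": -0.04,"ty": 0,"tz": 0,"twist": 0},{"tx": -0.08,"ty": 0,"tz": 0,"twist": 0},{"tx": -0.12,"ty": 0,"tz": 0,"twist": 0},{"tx": -0.12,"ty": 0,"tz": 0,"twist": 0},{"tx": -0.12,"ty": 0,"tz": 0,"twist": 0}]}}

```text
t: 19.15
ee_pos: [0.4226, -0.2473, 0.2566]
orientation: [-2.285, -2.153, 0.001]
ft_force: [0.4, 0.3, 0.1]
opening: 0.0856
finger_force: 0.0
```

```bash
python3 - <<'E'
from h import *
s=arm.get_state(); c=cams.get_image("wrist"); save(c,"w5.png"); P=wcloud(c,s); px=c["pixels"]
for lo,hi in((.055,.065),(.067,.075),(.076,.087),(.094,.107)):
    m=(P[...,2]>lo)&(P[...,2]<hi)&(P[...,0]>.3)&(P[...,0]<.6)&(P[...,1]>-.45)&(c["depth"]>0)
    nn,l,st,ce=cv2.connectedComponentsWithStats(m.astype(np.uint8))
    for i in range(1,nn):
        if st[i,4]>150:
            q=P[l==i]; r=cv2.minAreaRect((q[:,:2]*1000).astype(np.float32)); print(lo,st[i].tolist(),q.mean(0).round(4),q.min(0).round(4),np.round(r[0],1),np.round(r[1],1),round(r[2],1))
for x in(.40,.42,.45):
    k=(abs(P[...,0]-x)<.003)&(P[...,1]<-.18)&(P[...,1]>-.235)&(P[...,2]<.09)&(P[...,2]>.076); print(x,P[k][:,1].min().round(4), P[(abs(P[...,0]-x)<.003)&(P[...,2]>.097)&(P[...,2]<.106)&(P[...,1]>-.25)][:,1].max().round(4))
E
```

```text
0.055 [209, 143, 141, 36, 2455] [ 0.4247 -0.2334  0.0598] [ 0.3478 -0.2519  0.0568] [ 423.8 -228.6] [ 38.9 150.3] 86.6
0.055 [296, 217, 45, 24, 178] [ 0.4592 -0.3019  0.0606] [ 0.4375 -0.3189  0.055 ] [ 461.5 -305.4] [52.1 18.4] 10.3
0.067 [296, 221, 51, 47, 1790] [ 0.4656 -0.3246  0.0691] [ 0.437  -0.3529  0.067 ] [ 465.3 -324.4] [55.6 57.3] 31.8
0.076 [176, 0, 203, 145, 28490] [ 0.4271 -0.1344  0.0804] [ 0.3246 -0.211   0.0769] [ 427.1 -132.3] [150.9 200.7] 86.6
0.094 [230, 145, 97, 25, 2353] [ 0.4232 -0.2181  0.0994] [ 0.3779 -0.2322  0.0944] [ 423.2 -218.5] [23.1 90.8] 86.7
0.4 -0.2062 -0.2062
0.42 -0.2075 -0.2078
0.45 -0.209 -0.2093
```

View pics/w5.png

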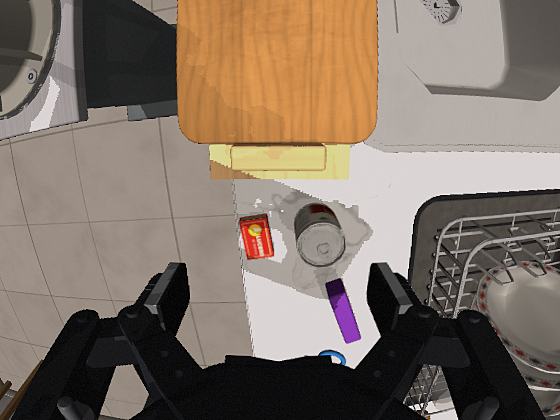

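The board end (row 143) touches the stop (278,157) with no visible gap. The yaws match to about 0.1° and the board is centred within a few mm. The tin stands at (320,235). Handing in.

```bash
python3 -c "
from plant import job
print(job.hand_in())"
```

```text
the job is handed in; nothing more can be done
None
```

I handed the job in after about 19 s of the 67 s allowed; the interface gave no verdict. By the last wrist view, the tin stands upright on the worktop, the stop is home in riser_b's far notch, and the board lies flat, square and about centred against it.

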